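# Unpin the valve and set its lever three-quarters open

## Task

Pull the lock pin up out of its socket on the butterfly valve and put it in the larger of the two beakers, leaving that beaker upright. Then swing the valve's lever to three-quarters open, lined up with the fourth of the five studs counting the shut one (at the right as the robot faces the valve) as the first. Leave the small beaker, the two tins and the black cap where they are.

Things in the scene. Friction and masses are not known exactly. Their poses are not given: they have to be found in the camera images.
- valve: Grey butterfly valve, fixed, on a 110 x 130 mm foot; fan-shaped dark index plate on top (100 mm radius, top at z 133 mm) with five steel studs (12 mm diameter, 86 mm from the axis, 22.5 degrees apart). Origin: centre of the foot's underside, on the lever's axis; z up; -x toward the robot within 0.35 rad. Shut stud at 225 degrees from its +x (counter-clockwise from above), open stud at 135.
- lever_pivot (a point): Point on the lever's vertical axis at the middle of the bar's thickness, 155 mm above the bench.
- lever (a joint): Lever angle in rad: 0 shut (first stud), 1.571 fully open (fifth stud), stops at both. Grows clockwise from above, from the robot's right to its left: the lever points at 225 degrees minus it in the valve's frame. Studs at 0, 0.393, 0.785, 1.178, 1.571. Stays where left; friction 0.25 N m (1.5 N at the knob). Starts at 0.02 to 0.42; the pin in its socket stops it at about 0.6.
- lever_knob (a point): Middle of the upright round black knob (24 mm diameter, 41 mm tall, z 159 to 200 mm) at the end of the steel lever bar (16 mm wide, 10 mm thick, z 150 to 160 mm), 175 mm from the lever's axis. This point lies at z 183 mm.
- stud_4 (a point): Top centre of the fourth stud, the three-quarters-open mark, 86 mm from the lever's axis.
- socket_top (a point): Centre of the mouth of the upright steel socket tube (27 mm outside, 15 mm bore, mouth at z 145 mm) at the rim of the index plate, 120 mm from the lever's axis in the direction of lever angle 0.75.
- lock_pin: Loose metal lock pin, 120 mm long, 55 to 105 g: 12 mm shank 45 mm long, above it a round grip 20 mm across, 75 mm long. It stands in the socket, the grip's shoulder on the mouth; lift it 45 mm to free it. Origin: centre of the shank's foot; z runs up along the pin. In the socket the foot is at z 100 mm, the top at z 220 mm.
- pin_foot (a point): Centre of the foot of the pin's shank (the pin's origin).
- large_beaker: The larger, open plastic beaker, 66 mm in diameter and 85 mm tall, bore about 56 mm, inner floor 2 mm above the bench, loose and weighted (0.3 kg). Origin: centre of its underside; z up. Stands either left or right of the valve, nearer the robot; the small beaker stands on the other side.
- small_beaker: The smaller beaker, 60 mm in diameter, 70 mm tall; a bystander. Origin: centre of its underside.
- tin_left: Round metal tin, 68 mm diameter, 45 mm tall, left of the valve; a bystander. Origin: centre of its underside.
- tin_right: Round metal tin, 58 mm diameter, 60 mm tall, right of the valve; a bystander. Origin: centre of its underside.
- black_cap: Flat black mould cap, 100 mm diameter, 14 mm tall, in front of the valve; a bystander. Origin: centre of its underside.

How it is judged:
On the way, in this order (a step that is already met when the one before it is completed fails the run):
1. the lock pin is in the larger beaker and let go (horizontal distance between pin_foot and large_beaker below 0.034 m and z of pin_foot in the frame of large_beaker below 0.03 m and angle between large_beaker's own z axis and vertical below 0.15 rad and contact force between the fingers and lock_pin below 0.1 N), for 0.2 s.
2. the lever is at the fourth stud (value of joint lever between 1.0781 and 1.2781 rad), for 0.2 s.
At the end, for the whole second after the job is handed in: The lock pin stands in the larger beaker (its foot within 34 mm of the beaker's axis and less than 30 mm above its underside), released and at rest, the beaker upright within 0.15 rad; the lever rests within 0.10 rad of the fourth stud (1.178 rad) and is let go (all of step 1 and all of step 2 and linear speed of lock_pin below 0.03 m/s and velocity of joint lever between -0.05 and 0.05 rad/s and contact force between the fingers and valve below 0.1 N); the robot touches nothing.
It fails at once if the small beaker is shifted by more than 40 mm (distance of small_beaker from where it was at the start of the episode above 0.04 m).
It fails at once if the tin on the left is shifted by more than 40 mm (distance of tin_left from where it was at the start of the episode above 0.04 m).
It fails at once if the tin on the right is shifted by more than 40 mm (distance of tin_right from where it was at the start of the episode above 0.04 m).
It fails at once if the black cap is shifted by more than 40 mm (distance of black_cap from where it was at the start of the episode above 0.04 m).
It also fails if it takes over 56 s, if anything falls off the work surface, if the arm or the gripper's body presses on something with over 40 N, if the wrist force passes 120 N, or if a joint passes its speed limit or range.

## Robot

A 6-joint arm with a two-finger parallel gripper is mounted at the origin on a cart in front of the work surface, level with it; the furniture and walls round the work are solid. World frame = base frame: x ahead of the robot, y to its left, z up, the work surface at z = 0. Lengths are in m, angles in rad, forces in N, time in s.
With the tool pointing down it reaches from about 0.35 to 0.975 m from the base axis. Payload 4.9 kg.
Tool frame: the origin (TCP) lies midway between the tips of the shut fingers; the grasp point (between the pads) lies 19 mm behind it (ctrl.tcp_to_grasp is the distance from the TCP to the grasp point, in m); z points along the fingers, y is the line along which they close (so a half turn about z gives the same grasp; the last joint's range is limited). The gripper opens to 85 mm and grips with 20 to 120 N. Pads are 22 mm wide; open, the fingers measure 114 mm over their backs; the gripper's body (76 mm by 85 mm) begins 54 mm behind the grasp point. The pads swing forward as they close: fully open they stand 13 mm farther back than shut.
Start: joints at [-1.353, 0.053, 1.613, -0, 1.476, -0.119], TCP at [0.207, -0.59, 0.231] pointing down, gripper open.
Joint ranges: [-3.01, 3.01], [-1.01, 2.22], [0.06, 2.58], [-1.02, 4.17], [0.09, 2.62], [-3.14, 3.14]. Speed limits (rad/s): [2.57, 2.57, 3.14, 3.14, 3.14, 3.14].

## Interface

Orientations are given as a rotation vector (axis times angle).
In Python, from station import ctrl, camrig, telemetry gives the robot as it stands (ctrl), with the cameras (camrig) and the readings (telemetry).
- The arm moves only by the tool tcp_steps, called after "Request:" by a JSON object that holds its "fn" and its "kwargs", one argument or row to a line. Schema: {"type":"object","properties":{"ticks":{"type":"array","items":{"type":"object","properties":{"finger_gap":{"type":"number"},"d":{"type":"array","items":{"type":"number"},"minItems":3,"maxItems":3},"rot":{"type":"array","items":{"type":"number"},"minItems":3,"maxItems":3}},"additionalProperties":false,"required":["finger_gap"]},"minItems":1,"maxItems":20},"force":{"type":"number"},"only":{"type":"string"},"quiet":{"type":"boolean"},"lines":{"type":"string"}},"required":["ticks"],"additionalProperties":false}. ticks is a list of rows, 1 to 20 of them, each an object with the fields finger_gap (the finger opening in m), d (a list: dx, dy, dz in normalised numbers (1 is 750 mm)), rot (a list: a rotation vector rx, ry, rz in shares of pi/2 rad (1.0 is pi/2 rad)); a field left out counts as zero (the opening has to be given); each row is the pose to reach, as a shift and turn from the pose commanded when the call began, along the tool's axes at that moment; what a row does not reach only later rows make up. A row lasts 1/12 s, in which the tool goes at most 0.0417 m and 0.125 rad, less where a joint would pass 70% of its speed; a pose out of reach is approached as far as the arm can. The fingers move at their own pace and stop on an object; force is the grip in N (left out, the last holds). Time passes only in rows, so rows that do not move let the fingers close. The tool returns the time, the measured TCP pose, the force, the opening and the grip force at its end. only (a regular expression) keeps the lines of the reply that match it, lines (a string "A,B") keeps lines A to B, and quiet returns only ok. Shift and turn numbers lie between -1 and 1, and a call with a number outside is refused. Input that does not fit is refused with a message, and nothing moves.
- telemetry.get_obs(): the state, without advancing time (a new reading comes with each control period).
- camrig.get_image(name): name is "scene" or "top" or "wrist"; returns the picture (384x512x3 uint8, red, green, blue); there is no depth.
- camrig.camera_params(name): a dict with "fx", "fy", "cx", "cy" (pixels), "k1" (the pictures are not rectified: a ray, as slopes to the right and down, at radius r is drawn at 1 + k1 r^2 times it, then the intrinsics apply), "T" (4x4, takes a point from camera to world coordinates); the wrist camera has in their place "tool_from_camera" (4x4, takes a point from camera to tool coordinates, whose origin is the TCP and whose axes are the flange's). Camera axes: x right, y down, z forward; pixel columns grow to the right and rows downward; lengths in m; the calibration is good to about 2 mm. A picture is of the moment at which its call begins: read the wrist's pose just before it. camera_params takes no time and is no camera call.
- ctrl.finish_job(): hands the job in; it is judged then, once.
The state is a dict: "t": time; "q": joint angles; "dq": joint speeds; "effort": joint torques, N m; "tool_pos": TCP position; "tool_rot": TCP orientation; "contact_force": force on the tool from outside, world axes, zero at the start; "wrist_torque": the same for the moment, N m; "opening": finger opening in m; "grip_force": force on a finger pad.
Only numpy, scipy, OpenCV 4.12 (cv2) and the standard library are available. Lean on these libraries where they do the work, as an engineer would, in place of code of your own. Each camera call takes 0.05 s, during which the arm holds its last target. There are 200 camera calls.

## Working session

There is one attempt and no reset: what is moved stays moved. The work goes in short steps, Python scripts to look and compute and a tool call to move; the robot and the scene stay as the last step left them, time stands still between calls to the robot, and variables do not carry over. Pictures are saved under pics/ and viewed, at most 10 in all, crops included, and the job is handed in when it is done.

```bash
ls; mkdir -p pics
```

Run:
```python
from station import ctrl, camrig, telemetry
import cv2
for n in ("scene","top"):
    im=camrig.get_image(n); cv2.imwrite(f"pics/{n}0.png",im[:,:,::-1])
    p=camrig.camera_params(n); print(n,{k:(v if k!='T' else v.round(4).tolist()) for k,v in p.items()})
print(camrig.camera_params("wrist")); print(ctrl.tcp_to_grasp, telemetry.get_obs())
```

```text
pics
station.py
scene {'fx': 396.82194094455537, 'fy': 396.82194094455537, 'cx': 255.0027492786888, 'cy': 193.18881312717895, 'k1': -0.03755315485775943, 'T': [[-0.8943, -0.2032, 0.3987, 0.1596], [-0.4475, 0.4008, -0.7994, 0.7661], [0.0026, -0.8934, -0.4493, 0.5542], [0.0, 0.0, 0.0, 1.0]]}
top {'fx': 450.49076040427957, 'fy': 450.49076040427957, 'cx': 254.2231019973145, 'cy': 190.13297815290565, 'k1': -0.05201638361766524, 'T': [[-0.0208, -0.9855, 0.1685, 0.3237], [-0.9998, 0.0203, -0.0043, 0.0199], [0.0009, -0.1685, -0.9857, 1.4975], [0.0, 0.0, 0.0, 1.0]]}
{'fx': 317.27344026001043, 'fy': 317.27344026001043, 'cx': 258.02725274499124, 'cy': 192.7783520544202, 'k1': 0.008624772563943976, 'tool_from_camera': array([[-6.96191566e-05, -9.55147473e-01, -2.96130547e-01,
         7.62694885e-02],
       [ 9.99999561e-01, -3.43208145e-04,  8.71896766e-04,
         3.02111524e-04],
       [-9.34424409e-04, -2.96130356e-01,  9.55147077e-01,
        -1.41846306e-01],
       [ 0.00000000e+00,  0.00000000e+00,  0.00000000e+00,
         1.00000000e+00]])}
0.0187 {'t': 0.1, 'q': array([-1.35298542e+00,  5.32877437e-02,  1.61416002e+00,  1.45786353e-05,
        1.47598487e+00, -1.18986190e-01]), 'dq': array([ 0.00066118, -0.00048995, -0.00381007, -0.00083135, -0.00076636,
       -0.00020434]), 'effort': array([ 1.18174128e-03, -3.94901526e+01, -3.71363068e+01,  2.89287834e-05,
        3.89887151e-03,  1.21625717e-05]), 'tool_pos': array([ 0.20643164, -0.58933108,  0.23018588]), 'tool_rot': array([-3.09534099e+00, -5.26232474e-01,  1.19917506e-04]), 'contact_force': array([-0.52486195,  0.05189263, -0.04632797]), 'wrist_torque': array([-0.01092177,  0.00403294, -0.04149885]), 'grip_force': 0.0, 'opening': 0.08494386857349671}
```

View pics/scene0.png

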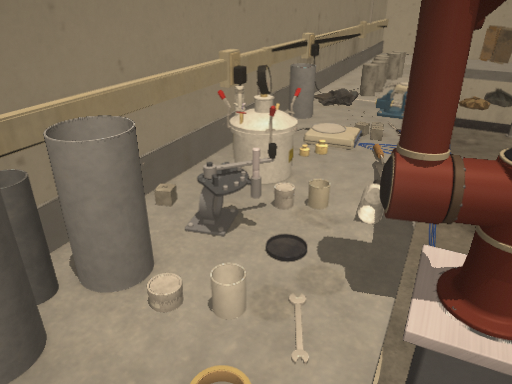

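View pics/top0.png

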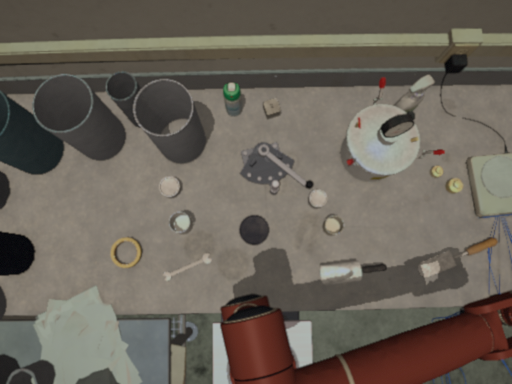

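The scene view shows the valve at about (215,195), the pin at (256,172), the large beaker at (229,290) and the black cap at (287,247). In the top view the lever axis is at (264,150), the knob at (309,184), the large beaker at (181,222), the small beaker at (332,225) and the tins at (170,187) and (318,198). I'll zoom in next.

Create h.py:
```python
import numpy as np, cv2
from scipy.spatial.transform import Rotation as R
from station import ctrl, camrig, telemetry
def cam(n,obs=None):
    p=dict(camrig.camera_params(n))
    if n=="wrist":
        o=obs or telemetry.get_obs(); M=np.eye(4); M[:3,:3]=R.from_rotvec(o["tool_rot"]).as_matrix(); M[:3,3]=o["tool_pos"]
        p["T"]=M@p["tool_from_camera"]
    return p
def ray(p,uv):
    d=np.array([(uv[0]-p["cx"])/p["fx"],(uv[1]-p["cy"])/p["fy"]]); s=d.copy()
    for _ in range(20): s=d/(1+p["k1"]*(s@s))
    v=p["T"][:3,:3]@np.array([*s,1]); return p["T"][:3,3],v/np.linalg.norm(v)
def plane(p,uv,z):
    o,v=ray(p,uv); return o+v*(z-o[2])/v[2]
def tri(*pu):
    A=0;b=0;rs=[ray(p,u) for p,u in pu]
    for o,v in rs:
        P=np.eye(3)-np.outer(v,v); A=A+P; b=b+P@o
    x=np.linalg.solve(A,b); return x,[np.linalg.norm(np.cross(x-o,v)) for o,v in rs]
def proj(p,X):
    c=np.linalg.inv(p["T"])@np.array([*X,1]); s=c[:2]/c[2]; s=s*(1+p["k1"]*(s@s))
    return np.array([s[0]*p["fx"]+p["cx"],s[1]*p["fy"]+p["cy"]])
```

Run:
```python
import cv2,numpy as np
t=cv2.imread("pics/top0.png")[125:245,150:350]; s=cv2.imread("pics/scene0.png")[125:325,140:340]
a=cv2.resize(t,None,fx=4,fy=4,interpolation=cv2.INTER_CUBIC); cv2.imwrite("pics/topc.png",a)
cv2.imwrite("pics/scc.png",cv2.resize(s,None,fx=3,fy=3,interpolation=cv2.INTER_CUBIC))
```

```text
(no output)
```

View pics/topc.png

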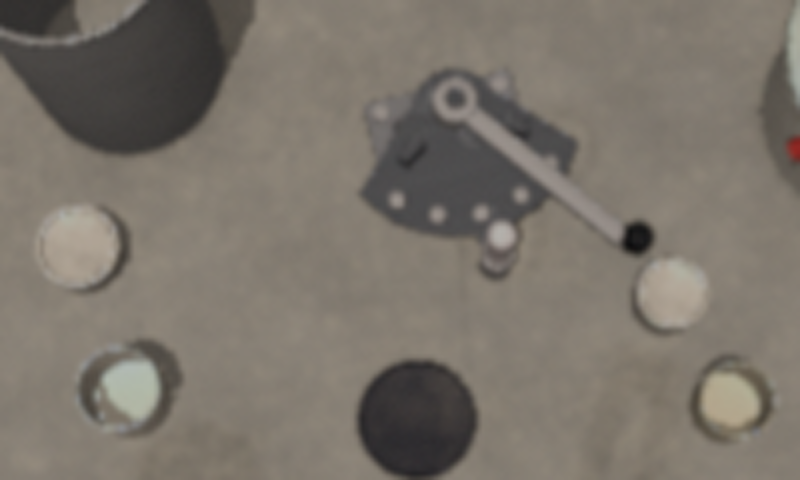

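View pics/scc.png

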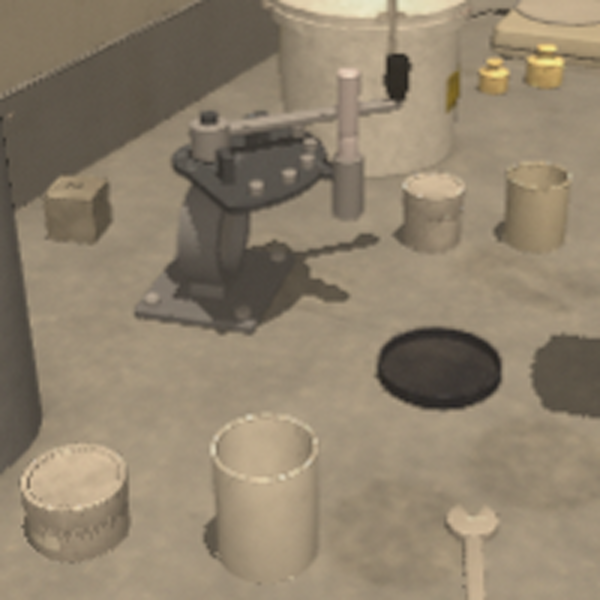

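In the crops, the pin top is at about (502,235) in the top view and (348,72) in the scene view. The knob is at (637,237) and (398,77). The beaker rim is at (125,390) and (265,447). The studs in the top view run from shut at the right, (550,162), through (521,195), (481,213) and (437,214) (the fourth), to (397,199).

Run:
```python
from h import *
np.set_printoptions(precision=4,suppress=True)
T=cam("top");S=cam("scene")
t=lambda x,y:(150+(x+.5)/4-.5,125+(y+.5)/4-.5); s=lambda x,y:(140+(x+.5)/3-.5,125+(y+.5)/3-.5)
for n,a,b in [("pintop",(502,233),(348,72)),("knobtop",(637,235),(398,57)),("beaker rim",(123,390),(265,446)),("hub",(455,98),(208,121)),("small rim",(733,399),(537,178)),("tinL",(81,247),(75,473)),("tinR",(672,293),(434,188))]:
    print(n,*tri((T,t(*a)),(S,s(*b))))
st=np.array([plane(T,t(*p),.138)[:2] for p in [(550,162),(521,195),(481,213),(437,214),(397,199)]])
print(st)
A=np.c_[2*st,np.ones(5)]; c=np.linalg.lstsq(A,(st**2).sum(1),rcond=None)[0]; print("circle",c[:2],np.sqrt(c[2]+c[:2]@c[:2]))
print("axis z170",plane(T,t(455,98),.17),"pin z220",plane(T,t(502,235),.22),"knob z200",plane(T,t(637,236),.2),"beak .085",plane(T,t(123,390),.085),"cap",plane(T,t(417,419),.014))
```

```text
pintop [ 0.5628 -0.0463  0.2187] [np.float64(0.0005587605336709393), np.float64(0.0005587605336707716)]
knobtop [ 0.563  -0.1462  0.1998] [np.float64(0.000763196236324522), np.float64(0.0007631962363247567)]
beaker rim [0.4706 0.2499 0.0818] [np.float64(0.0027629243237997387), np.float64(0.002762924323799713)]
hub [ 0.6789 -0.0159  0.1651] [np.float64(0.0013789259740901105), np.float64(0.0013789259740900437)]
small rim [ 0.4534 -0.2342  0.0679] [np.float64(0.0012620610814582953), np.float64(0.0012620610814583094)]
tinL [0.5923 0.2913 0.0452] [np.float64(0.0025926298586879263), np.float64(0.0025926298586878027)]
tinR [ 0.5414 -0.1909  0.0567] [np.float64(0.0012033765422169759), np.float64(0.0012033765422169154)]
[[ 0.6323 -0.0895]
 [ 0.6068 -0.0662]
 [ 0.5933 -0.035 ]
 [ 0.5932 -0.0012]
 [ 0.6056  0.0293]]
circle [ 0.6753 -0.0175] 0.08387297543420694
axis z170 [ 0.6763 -0.0164  0.17  ] pin z220 [ 0.5605 -0.0464  0.22  ] knob z200 [ 0.5615 -0.1464  0.2   ] beak .085 [0.4677 0.2482 0.085 ] cap [0.4461 0.0172 0.014 ]
```

Add to h.py:
```python
def rel(*pts):
    o=telemetry.get_obs(); M=R.from_rotvec(o["tool_rot"]).as_matrix()
    for p in pts: print(p,"->",(M.T@(np.array(p)-o["tool_pos"])).round(4))
    print("x",M[:,0].round(3),"y",M[:,1].round(3),"z",M[:,2].round(4))
```

```bash
python3 -c "
from h import *
rel((.562,-.046,.32))"
```

```text
(0.562, -0.046, 0.32) -> [ 0.5152 -0.3955 -0.089 ]
x [0.944 0.33  0.   ] y [ 0.33  -0.944 -0.002] z [-4.0e-04  1.8e-03 -1.0e+00]
```

The rows are not in the units I measure in: shifts go in shares of 750 mm and turns go in shares of pi/2 rad. I convert before sending: 0.515 m / 0.75 = 0.6867, -0.089 m / 0.75 = -0.1187.

Request:
{"fn": "tcp_steps", "kwargs": {
  "ticks": [
    {"finger_gap": 0.085, "d": [0, 0, -0.0533]},
    {"finger_gap": 0.085, "d": [0.04, -0.0307, -0.1067]},
    {"finger_gap": 0.085, "d": [0.6867, -0.5267, -0.1187]},
    {"finger_gap": 0.085, "d": [0.6867, -0.5267, -0.1187]},
    {"finger_gap": 0.085, "d": [0.6867, -0.5267, -0.1187]},
    {"finger_gap": 0.085, "d": [0.6867, -0.5267, -0.1187]},
    {"finger_gap": 0.085, "d": [0.6867, -0.5267, -0.1187]},
    {"finger_gap": 0.085, "d": [0.6867, -0.5267, -0.1187]},
    {"finger_gap": 0.085, "d": [0.6867, -0.5267, -0.1187]},
    {"finger_gap": 0.085, "d": [0.6867, -0.5267, -0.1187]},
    {"finger_gap": 0.085, "d": [0.6867, -0.5267, -0.1187]},
    {"finger_gap": 0.085, "d": [0.6867, -0.5267, -0.1187]},
    {"finger_gap": 0.085, "d": [0.6867, -0.5267, -0.1187]},
    {"finger_gap": 0.085, "d": [0.6867, -0.5267, -0.1187]},
    {"finger_gap": 0.085, "d": [0.6867, -0.5267, -0.1187]},
    {"finger_gap": 0.085, "d": [0.6867, -0.5267, -0.1187]},
    {"finger_gap": 0.085, "d": [0.6867, -0.5267, -0.1187]},
    {"finger_gap": 0.085, "d": [0.6867, -0.5267, -0.1187]},
    {"finger_gap": 0.085, "d": [0.6867, -0.5267, -0.1187]},
    {"finger_gap": 0.085, "d": [0.6867, -0.5267, -0.1187]}
  ]
}}

```text
t: 1.77
tool_pos: [0.5618, -0.0468, 0.3197]
tool_rot: [-3.097, -0.527, 0.002]
contact_force: [-0.3, -0.9, -0.6]
opening: 0.0848
grip_force: 0.0
```

Run:
```python
from h import *
o=telemetry.get_obs(); im=camrig.get_image("wrist"); p=cam("wrist",o)
print(o["tool_pos"],o["t"])
for n,X in dict(pin=(.562,-.046,.22),knob=(.562,-.1464,.2),axis=(.677,-.0165,.165),beak=(.469,.249,.085),st4=(.593,-.001,.138)).items(): print(n,proj(p,X))
cv2.imwrite("pics/w1.png",im[:,:,::-1])
rel((.562,-.046,.189))
```

```text
[ 0.56177912 -0.04684449  0.31966515] 1.7667
pin [256.50093763 193.7110371 ]
knob [363.30356579 222.60587447]
axis [268.55693828  41.67035028]
beak [ -3.5158651  151.72150886]
st4 [224.63153064 127.1661967 ]
(0.562, -0.046, 0.189) -> [ 0.0009 -0.0012  0.1309]
x [ 0.944  0.33  -0.001] y [ 0.33  -0.944 -0.   ] z [-9.e-04 -2.e-04 -1.e+00]
```

View pics/w1.png

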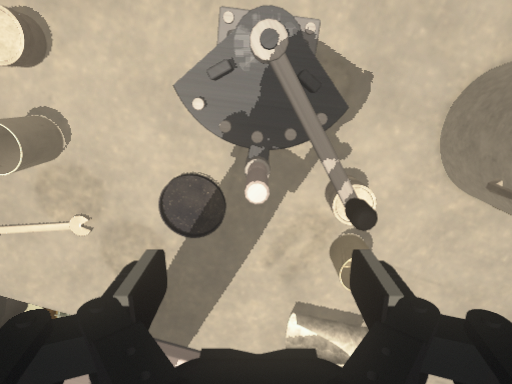

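The wrist view shows the pin top at (257,191), which is 2–3 px from the prediction, so the pin position holds within about 2 mm. The lever bar and knob at (361,214) are well clear. I'll descend and grip.

In the tool's units: 0.131 m / 0.75 = 0.1747, 0.002 m / 0.75 = 0.0027.

Request:
{"fn": "tcp_steps", "kwargs": {
  "ticks": [
    {"finger_gap": 0.085, "d": [0.0027, -0.0013, 0.0533]},
    {"finger_gap": 0.085, "d": [0.0027, -0.0013, 0.1067]},
    {"finger_gap": 0.085, "d": [0.0027, -0.0013, 0.1533]},
    {"finger_gap": 0.085, "d": [0.0027, -0.0013, 0.1747]},
    {"finger_gap": 0.085, "d": [0.0027, -0.0013, 0.1747]},
    {"finger_gap": 0.0, "d": [0.0027, -0.0013, 0.1747]},
    {"finger_gap": 0.0, "d": [0.0027, -0.0013, 0.1747]},
    {"finger_gap": 0.0, "d": [0.0027, -0.0013, 0.1747]},
    {"finger_gap": 0.0, "d": [0.0027, -0.0013, 0.1747]},
    {"finger_gap": 0.0, "d": [0.0027, -0.0013, 0.1747]},
    {"finger_gap": 0.0, "d": [0.0027, -0.0013, 0.1747]},
    {"finger_gap": 0.0, "d": [0.0027, -0.0013, 0.1747]},
    {"finger_gap": 0.0, "d": [0.0027, -0.0013, 0.1747]}
  ],
  "force": 50
}}

```text
t: 2.9
tool_pos: [0.5644, -0.0452, 0.191]
tool_rot: [3.096, 0.527, 0.003]
contact_force: [-0.1, 1.5, 6.0]
opening: 0.0186
grip_force: 48.9
```

```bash
python3 -c "
from h import *
rel((.563,-.046,.27))"
```

```text
(0.563, -0.046, 0.27) -> [-0.0014  0.0004 -0.079 ]
x [0.944 0.331 0.002] y [ 0.331 -0.944  0.001] z [ 2.3e-03 -2.0e-04 -1.0e+00]
```

In the tool's units: -0.12 m / 0.75 = -0.16, -0.1 m / 0.75 = -0.1333.

Request:
{"fn": "tcp_steps", "kwargs": {
  "ticks": [
    {"finger_gap": 0, "d": [0, 0, -0.0133]},
    {"finger_gap": 0, "d": [0, 0, -0.0267]},
    {"finger_gap": 0, "d": [0, 0, -0.0467]},
    {"finger_gap": 0, "d": [0, 0, -0.0667]},
    {"finger_gap": 0, "d": [0, 0, -0.0867]},
    {"finger_gap": 0, "d": [0, 0, -0.1333]},
    {"finger_gap": 0, "d": [0, 0, -0.16]},
    {"finger_gap": 0, "d": [0, 0, -0.16]},
    {"finger_gap": 0, "d": [0, 0, -0.16]}
  ]
}}

```text
t: 3.65
tool_pos: [0.5643, -0.0454, 0.3116]
tool_rot: [3.096, 0.526, 0.005]
contact_force: [0.0, 0.7, -1.6]
opening: 0.0182
grip_force: 49.1
```

Run:
```python
from h import *
o=telemetry.get_obs(); im=camrig.get_image("scene")
M=R.from_rotvec(o["tool_rot"]).as_matrix(); print(o["tool_pos"],proj(cam("scene"),o["tool_pos"]+np.array([0,0,-.089])))
cv2.imwrite("pics/s2.png",cv2.resize(im[60:330,140:400,::-1],None,fx=2.2,fy=2.2,interpolation=cv2.INTER_CUBIC))
rel((.469,.249,o["tool_pos"][2]))
```

```text
[ 0.56425457 -0.04538792  0.3116496 ] [255.16939349 147.18320539]
(0.469, 0.249, np.float64(0.3116496001471444)) -> [ 0.008  -0.3089 -0.0022]
x [0.944 0.33  0.   ] y [ 0.33  -0.944  0.   ] z [ 1.e-04 -1.e-04 -1.e+00]
```

View pics/s2.png

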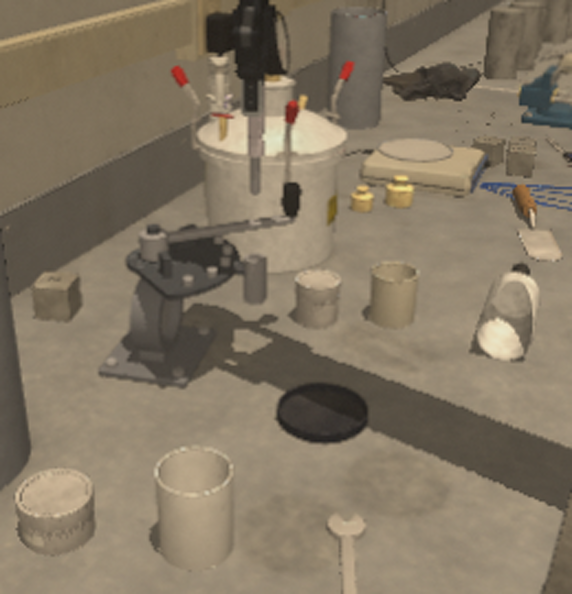

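The pin is out and hangs straight in the gripper, with its foot at crop pixel (256,192), i.e. image (256,147). This matches the prediction. Next I carry it over the beaker.

In the tool's units: -0.309 m / 0.75 = -0.412, -0.095 m / 0.75 = -0.1267.

Request:
{"fn": "tcp_steps", "kwargs": {
  "ticks": [
    {"finger_gap": 0, "d": [0.0027, -0.0267, 0]},
    {"finger_gap": 0, "d": [0.004, -0.0733, 0]},
    {"finger_gap": 0, "d": [0.0053, -0.1267, 0]},
    {"finger_gap": 0, "d": [0.0067, -0.18, 0]},
    {"finger_gap": 0, "d": [0.008, -0.2333, 0]},
    {"finger_gap": 0, "d": [0.0093, -0.2867, 0]},
    {"finger_gap": 0, "d": [0.0107, -0.34, 0]},
    {"finger_gap": 0, "d": [0.0107, -0.38, 0]},
    {"finger_gap": 0, "d": [0.0107, -0.404, 0]},
    {"finger_gap": 0, "d": [0.0107, -0.412, 0]},
    {"finger_gap": 0, "d": [0.0107, -0.412, 0.04]},
    {"finger_gap": 0, "d": [0.0107, -0.412, 0.0933]},
    {"finger_gap": 0, "d": [0.0107, -0.412, 0.1133]},
    {"finger_gap": 0, "d": [0.0107, -0.412, 0.1133]},
    {"finger_gap": 0, "d": [0.0107, -0.412, 0.1133]}
  ]
}}

```text
t: 4.95
tool_pos: [0.4683, 0.248, 0.2223]
tool_rot: [3.096, 0.525, -0.006]
contact_force: [0.7, -0.1, -0.3]
opening: 0.0183
grip_force: 49.1
```

Run:
```python
from h import *
o=telemetry.get_obs(); f=o["tool_pos"]+np.array([0,0,-.089]); print(o["tool_pos"])
for n in("scene","top","wrist"):
    im=camrig.get_image(n); p=cam(n,o); print(n,proj(p,f),proj(p,(.469,.249,.085)))
    if n=="scene": a=cv2.resize(im[150:340,140:330,::-1],(400,400),interpolation=cv2.INTER_CUBIC)
    if n=="wrist": b=cv2.resize(im[:,:,::-1],(400,300))
c=np.zeros((400,800,3),np.uint8); c[:,:400]=a; c[:300,400:]=b; cv2.imwrite("pics/s3.png",c)
```

```text
[0.46825196 0.24802587 0.22228361]
scene [230.29055592 250.86787641] [230.35637235 272.17617855]
top [177.87495562 220.38422842] [180.11572487 221.72334497]
wrist [257.32104926 198.16660443] [256.62582314 180.30831207]
```

View pics/s3.png

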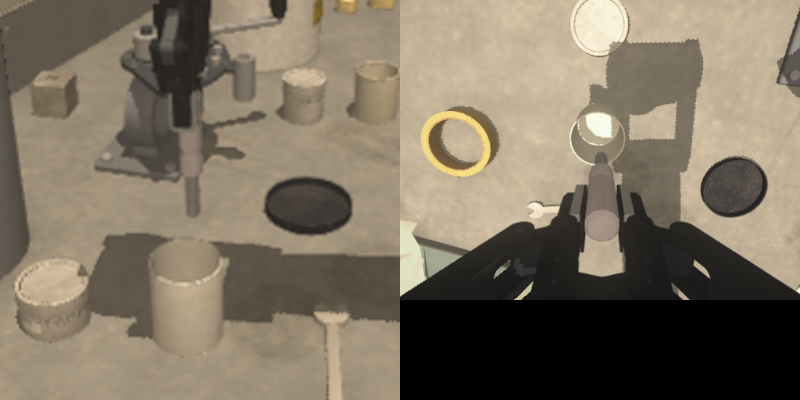

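The scene crop shows the pin foot at (192,213), directly over the beaker. The wrist view puts the rim centre at (597,135), a few mm ahead of the prediction. I'll shift about 3 mm and lower.

In the tool's units: 0.125 m / 0.75 = 0.1667, 0.003 m / 0.75 = 0.004.

Request:
{"fn": "tcp_steps", "kwargs": {
  "ticks": [
    {"finger_gap": 0, "d": [0.004, -0.0027, 0.0267]},
    {"finger_gap": 0, "d": [0.004, -0.0027, 0.0667]},
    {"finger_gap": 0, "d": [0.004, -0.0027, 0.1067]},
    {"finger_gap": 0, "d": [0.004, -0.0027, 0.14]},
    {"finger_gap": 0, "d": [0.004, -0.0027, 0.16]},
    {"finger_gap": 0, "d": [0.004, -0.0027, 0.1667]},
    {"finger_gap": 0, "d": [0.004, -0.0027, 0.1667]},
    {"finger_gap": 0, "d": [0.004, -0.0027, 0.1667]}
  ]
}}

```text
t: 5.77
tool_pos: [0.4726, 0.2523, 0.1013]
tool_rot: [-3.097, -0.526, -0.005]
contact_force: [0.6, -1.0, -0.9]
opening: 0.0184
grip_force: 49.1
```

In the tool's units: 0.005 m / 0.75 = 0.0067.

Request:
{"fn": "tcp_steps", "kwargs": {
  "ticks": [
    {"finger_gap": 0, "d": [0, 0, 0.0067]},
    {"finger_gap": 0, "d": [0, 0, 0.0067]},
    {"finger_gap": 0, "d": [0, 0, 0.0067]}
  ]
}}

```text
t: 6.02
tool_pos: [0.4718, 0.2521, 0.0953]
tool_rot: [-3.097, -0.527, -0.002]
contact_force: [-0.1, 0.2, -0.8]
opening: 0.0186
grip_force: 49.1
```

In the tool's units: -0.18 m / 0.75 = -0.24, -0.14 m / 0.75 = -0.1867.

Request:
{"fn": "tcp_steps", "kwargs": {
  "ticks": [
    {"finger_gap": 0.04},
    {"finger_gap": 0.06},
    {"finger_gap": 0.085},
    {"finger_gap": 0.085},
    {"finger_gap": 0.085},
    {"finger_gap": 0.085},
    {"finger_gap": 0.085, "d": [0, 0, -0.0267]},
    {"finger_gap": 0.085, "d": [0, 0, -0.08]},
    {"finger_gap": 0.085, "d": [0, 0, -0.1333]},
    {"finger_gap": 0.085, "d": [0, 0, -0.1867]},
    {"finger_gap": 0.085, "d": [0, 0, -0.24]},
    {"finger_gap": 0.085, "d": [0, 0, -0.24]}
  ]
}}

```text
t: 7.02
tool_pos: [0.4749, 0.2533, 0.2853]
tool_rot: [-3.094, -0.526, -0.026]
contact_force: [0.3, 1.2, 1.8]
opening: 0.085
grip_force: 0.0
```

Run:
```python
from h import *
o=telemetry.get_obs(); print(o["tool_pos"])
a=camrig.get_image("scene")[150:340,140:330,::-1]; b=camrig.get_image("wrist")[:,:,::-1]
c=np.zeros((400,800,3),np.uint8); c[:,:400]=cv2.resize(a,(400,400)); c[:300,400:]=cv2.resize(b,(400,300)); cv2.imwrite("pics/s4.png",c)
```

```text
[0.47494618 0.25332065 0.28528905]
```

View pics/s4.png

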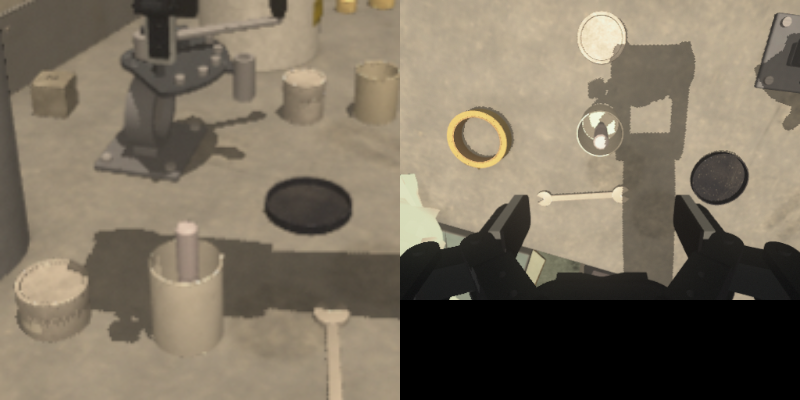

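The pin stands in the upright beaker, with its top at scene crop (188,230) and at wrist (600,140). Both views show it released. Next is the lever knob.

```bash
python3 -c "
from h import *
rel((.562,-.146,.285))"
```

```text
(0.562, -0.146, 0.285) -> [-0.0471  0.4056 -0.008 ]
x [0.944 0.331 0.006] y [ 0.331 -0.944 -0.   ] z [ 0.0052  0.0019 -1.    ]
```

In the tool's units: 0.406 m / 0.75 = 0.5413, -0.046 m / 0.75 = -0.0613.

Request:
{"fn": "tcp_steps", "kwargs": {
  "ticks": [
    {"finger_gap": 0.085, "d": [-0.0027, 0.0267, -0.0133]},
    {"finger_gap": 0.085, "d": [-0.0613, 0.5413, -0.0133]},
    {"finger_gap": 0.085, "d": [-0.0613, 0.5413, -0.0133]},
    {"finger_gap": 0.085, "d": [-0.0613, 0.5413, -0.0133]},
    {"finger_gap": 0.085, "d": [-0.0613, 0.5413, -0.0133]},
    {"finger_gap": 0.085, "d": [-0.0613, 0.5413, -0.0133]},
    {"finger_gap": 0.085, "d": [-0.0613, 0.5413, -0.0133]},
    {"finger_gap": 0.085, "d": [-0.0613, 0.5413, -0.0133]},
    {"finger_gap": 0.085, "d": [-0.0613, 0.5413, -0.0133]},
    {"finger_gap": 0.085, "d": [-0.0613, 0.5413, -0.0133]},
    {"finger_gap": 0.085, "d": [-0.0613, 0.5413, -0.0133]},
    {"finger_gap": 0.085, "d": [-0.0613, 0.5413, -0.0133]},
    {"finger_gap": 0.085, "d": [-0.0613, 0.5413, -0.0133]},
    {"finger_gap": 0.085, "d": [-0.0613, 0.5413, -0.0133]},
    {"finger_gap": 0.085, "d": [-0.0613, 0.5413, -0.0133]}
  ]
}}

```text
t: 8.37
tool_pos: [0.5617, -0.1448, 0.2838]
tool_rot: [-3.096, -0.529, 0.001]
contact_force: [-0.1, 0.5, 0.1]
opening: 0.0849
grip_force: 0.0
```

Run:
```python
from h import *
o=telemetry.get_obs(); im=camrig.get_image("wrist"); p=cam("wrist",o)
print(proj(p,(.562,-.146,.2)),proj(p,(.562,-.146,.16)))
m=(im.max(2)<40).astype(np.uint8); m[270:]=0
n,l,s,c=cv2.connectedComponentsWithStats(m)
for i in range(1,n):
    if s[i][4]>150: print(s[i],c[i])
rel((.562,-.146,.172))
cv2.imwrite("pics/w5.png",im[:,:,::-1])
```

```text
[259.04849522 200.91323489] [258.90530725 186.16612652]
(0.562, -0.146, 0.172) -> [-0.0002  0.0012  0.1121]
x [ 0.943  0.332 -0.   ] y [ 0.332 -0.943 -0.001] z [-4.e-04  4.e-04 -1.e+00]
```

View pics/w5.png

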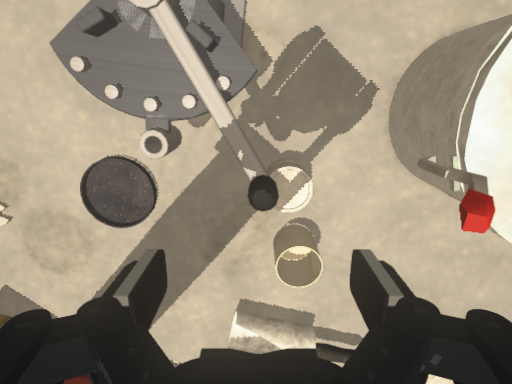

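The knob is at (263,192) in the wrist view, about 3 mm to +y of the tool. I'll descend and grip it lightly.

In the tool's units: 0.112 m / 0.75 = 0.1493, 0.003 m / 0.75 = 0.004.

Request:
{"fn": "tcp_steps", "kwargs": {
  "ticks": [
    {"finger_gap": 0.085, "d": [0, 0.004, 0.0533]},
    {"finger_gap": 0.085, "d": [0, 0.004, 0.1067]},
    {"finger_gap": 0.085, "d": [0, 0.004, 0.1333]},
    {"finger_gap": 0.085, "d": [0, 0.004, 0.1493]},
    {"finger_gap": 0.085, "d": [0, 0.004, 0.1493]},
    {"finger_gap": 0, "d": [0, 0.004, 0.1493]},
    {"finger_gap": 0, "d": [0, 0.004, 0.1493]},
    {"finger_gap": 0, "d": [0, 0.004, 0.1493]},
    {"finger_gap": 0, "d": [0, 0.004, 0.1493]},
    {"finger_gap": 0, "d": [0, 0.004, 0.1493]},
    {"finger_gap": 0, "d": [0, 0.004, 0.1493]},
    {"finger_gap": 0, "d": [0, 0.004, 0.1493]}
  ],
  "force": 20
}}

```text
t: 9.42
tool_pos: [0.5638, -0.1494, 0.1739]
tool_rot: [3.096, 0.526, 0.004]
contact_force: [0.2, 0.9, 5.8]
opening: 0.023
grip_force: 22.7
```

Run:
```python
from h import *
ax=np.array([.677,-.0165]); o=telemetry.get_obs(); d=o["tool_pos"][:2]-ax
a0=np.arctan2(d[1],d[0])%(2*np.pi); r=np.hypot(*d); print(np.degrees(a0),r)
a1=np.radians(170); rel(*[tuple(ax+r*np.array([np.cos(a),np.sin(a)]))+(o["tool_pos"][2],) for a in np.linspace(a0,a1,9)[1:]])
```

```text
229.57893157915595 0.17457881436900788
(np.float64(0.5475312374519354), np.float64(-0.1336136283733083), np.float64(0.17390504797866935)) -> [-0.0101 -0.0203 -0.    ]
(np.float64(0.5334436648802471), np.float64(-0.11584455734197872), np.float64(0.17390504797866935)) -> [-0.0176 -0.0417 -0.0001]
(np.float64(0.521778074837767), np.float64(-0.09639941411186065), np.float64(0.17390504797866935)) -> [-0.0221 -0.0639 -0.0001]
(np.float64(0.5127312810370503), np.float64(-0.07560626360006142), np.float64(0.17390504797866935)) -> [-0.0238 -0.0865 -0.0001]
(np.float64(0.5064559146839052), np.float64(-0.053815913363940045), np.float64(0.17390504797866935)) -> [-0.0225 -0.1092 -0.0002]
(np.float64(0.503057849389963), np.float64(-0.03139599502026346), np.float64(0.17390504797866935)) -> [-0.0183 -0.1315 -0.0002]
(np.float64(0.5025944149468221), np.float64(-0.008724761820546887), np.float64(0.17390504797866935)) -> [-0.0113 -0.153  -0.0002]
(np.float64(0.505073430097722), np.float64(0.013815292974431518), np.float64(0.17390504797866935)) -> [-0.0015 -0.1735 -0.0002]
x [0.944 0.33  0.002] y [ 0.33  -0.944  0.001] z [ 2.4e-03 -3.0e-04 -1.0e+00]
```

In the tool's units: -0.173 m / 0.75 = -0.2307, -0.163 m / 0.75 = -0.2173.

Request:
{"fn": "tcp_steps", "kwargs": {
  "ticks": [
    {"finger_gap": 0, "d": [-0.0067, -0.0133, 0]},
    {"finger_gap": 0, "d": [-0.0133, -0.0267, 0]},
    {"finger_gap": 0, "d": [-0.0187, -0.0413, 0]},
    {"finger_gap": 0, "d": [-0.024, -0.056, 0]},
    {"finger_gap": 0, "d": [-0.0267, -0.0707, 0]},
    {"finger_gap": 0, "d": [-0.0293, -0.0853, 0]},
    {"finger_gap": 0, "d": [-0.0307, -0.1, 0]},
    {"finger_gap": 0, "d": [-0.032, -0.116, 0]},
    {"finger_gap": 0, "d": [-0.0307, -0.1307, 0]},
    {"finger_gap": 0, "d": [-0.0293, -0.1453, 0]},
    {"finger_gap": 0, "d": [-0.0267, -0.16, 0]},
    {"finger_gap": 0, "d": [-0.024, -0.1747, 0]},
    {"finger_gap": 0, "d": [-0.02, -0.1893, 0]},
    {"finger_gap": 0, "d": [-0.0147, -0.204, 0]},
    {"finger_gap": 0, "d": [-0.0093, -0.2173, 0]},
    {"finger_gap": 0, "d": [-0.0027, -0.2307, 0]},
    {"finger_gap": 0, "d": [-0.0027, -0.2307, 0]},
    {"finger_gap": 0, "d": [-0.0027, -0.2307, 0]}
  ]
}}

```text
t: 10.92
tool_pos: [0.5036, 0.0141, 0.173]
tool_rot: [-3.097, -0.528, -0.001]
contact_force: [-1.0, 0.9, 7.0]
opening: 0.0231
grip_force: 23.5
```

Now I release, rise and check from the top camera.

In the tool's units: -0.16 m / 0.75 = -0.2133, -0.15 m / 0.75 = -0.2.

Request:
{"fn": "tcp_steps", "kwargs": {
  "ticks": [
    {"finger_gap": 0.04},
    {"finger_gap": 0.06},
    {"finger_gap": 0.085},
    {"finger_gap": 0.085},
    {"finger_gap": 0.085},
    {"finger_gap": 0.085, "d": [0, 0, -0.04]},
    {"finger_gap": 0.085, "d": [0, 0, -0.0933]},
    {"finger_gap": 0.085, "d": [0, 0, -0.1467]},
    {"finger_gap": 0.085, "d": [-0.04, 0, -0.2]},
    {"finger_gap": 0.085, "d": [-0.0933, 0, -0.2133]},
    {"finger_gap": 0.085, "d": [-0.1467, 0, -0.2133]},
    {"finger_gap": 0.085, "d": [-0.1467, 0, -0.2133]},
    {"finger_gap": 0.085, "d": [-0.1467, 0, -0.2133]},
    {"finger_gap": 0.085, "d": [-0.1467, 0, -0.2133]}
  ]
}}

```text
t: 12.08
tool_pos: [0.4002, -0.0231, 0.3321]
tool_rot: [-3.097, -0.526, -0.001]
contact_force: [-0.4, 0.1, 0.7]
opening: 0.0849
grip_force: 0.0
```

Run:
```python
from h import *
o=telemetry.get_obs(); b=camrig.get_image("wrist"); p=cam("wrist",o)
for n,X in dict(knobtop=(.5045,.014,.2),st4=(.593,-.001,.138),axis=(.677,-.0165,.165)).items(): print(n,proj(p,X)*[400/512,300/384])
t=camrig.get_image("top")[125:245,150:350]
c=np.zeros((540,800,3),np.uint8); c[:300,:400]=cv2.resize(b[:,:,::-1],(400,300)); c[300:,:400]=cv2.resize(t[:,:,::-1],(400,240))
a=camrig.get_image("scene")[140:330,140:330,::-1]; c[:400,400:]=cv2.resize(a,(400,400)); cv2.imwrite("pics/s6.png",c)
```

```text
knobtop [200.40279692  38.1337329 ]
st4 [238.03019539 -28.95182681]
axis [ 289.88518929 -131.98849646]
```

View pics/s6.png

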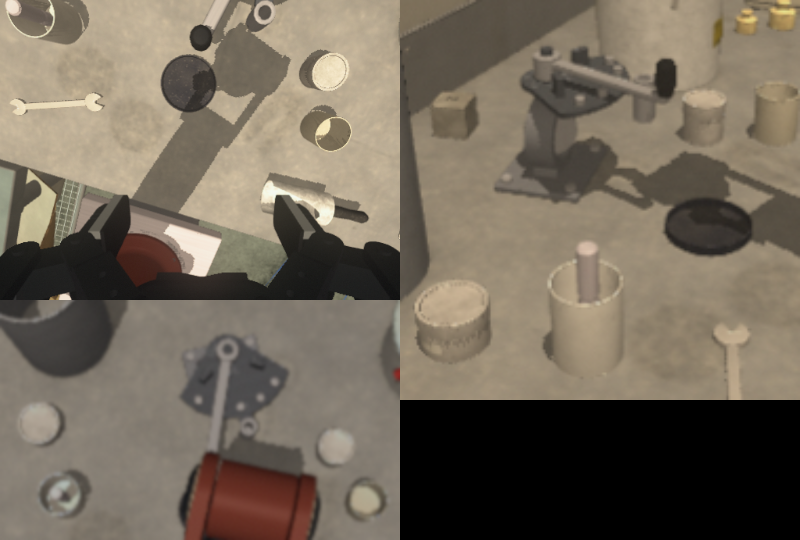

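The knob is at wrist (201,37), matching the prediction of (200,38). The bar covers the fourth stud: three studs show to its right and one to its left. The pin is in the upright beaker and the bystanders have not moved.

```bash
python3 -c "
from station import ctrl, camrig, telemetry
print(ctrl.finish_job())"
```

```text
the job is handed in; nothing more can be done
None
```

The job is handed in after about 12 s of robot time: the last pictures showed the lock pin standing in the upright larger beaker and the lever at the fourth stud and let go, with the bystanders apparently unmoved, but the hand-in returned no verdict.

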